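# Turn the row of paint bottles round into the work rack

### The arm

A 7-joint arm with a two-finger parallel gripper is mounted at the origin on the work surface. World frame = base frame: x ahead of the robot, y to its left, z up, the work surface at z = 0. Lengths are in mm, angles in rad, forces in N, time in s.
With the tool pointing down it reaches from about 400 to 875 mm from the base axis. Payload 19.3 kg.
Tool frame: the origin (TCP) lies at the very end of the fingers, on their centre line; the grasp point (between the pads) lies 19 mm behind it (grip_point_offset is the z of the grasp point in the tool frame, in mm); z points along the fingers, y is the line along which they close (so a half turn about z gives the same grasp; the last joint's range is limited). The gripper opens to 85 mm and grips with 20 to 120 N. Pads are 22 mm wide; open, the fingers measure 114 mm over their backs; the gripper's body (76 mm by 85 mm) begins 54 mm behind the grasp point. The pads swing forward as they close: fully open they stand 13 mm farther back than shut.
Start: joints at [-1.217, 0.521, -0.036, 1.599, 0.021, 1.021, -0.113], TCP at [257.034, 569.691, 231.291] pointing down, gripper open.
Joint ranges: [-2.91, 2.91], [-0.3, 2.13], [-1.5, 1.42], [0.17, 2.43], [-1.26, 4.41], [0.16, 1.93], [-2.52, 2.52]. Speed limits (rad/s): [1.89, 1.89, 2.39, 2.39, 3.01, 3.01, 3.01].

### API

Orientations are given as a 3x3 rotation matrix whose columns are the frame's x, y, z axes.
In Python, from workcell import movep, movel, goto_joints, open_gripper, clamp, wait, inverse_kinematics, read_state, camera, PlanningError, finish_job, grip_point_offset gives the robot as it stands. Calls block until the motion is done:
- movep(position, orientation): joint-space move of the TCP to a pose.
- movel(position, frame=None, max_speed=150, guard=None): straight line of the TCP; frame=None keeps the orientation; max_speed is the mean speed in mm/s. With guard (N) it stops when the force on the tool has changed by that much, and returns True; else False.
- goto_joints(angles): joint-space move.
- open_gripper() and clamp(): open the fingers fully, or close them until they stop; the grip force is fixed at half the most.
- wait(seconds).
- inverse_kinematics(position, orientation): joint angles nearest the present ones, or None.
- read_state(): the state.
- camera(name): name is "scene" or "top" or "wrist"; returns a dict with "image" (400x640x3 uint8, blue, green, red), "range_z" (400x640 float32, mm along the optical axis (not along the pixel's ray), 0 where there is no reading), "fx", "fy", "cx", "cy" (pixels), "cam_to_world" (4x4, takes a point from camera to world coordinates). Camera axes: x right, y up, looking along -z (the intrinsics and any distortion apply to the point x, -y, -z); pixel columns grow to the right and rows downward; lengths in mm; the calibration is good to about 2 mm. A picture is of the moment at which its call begins.
A pose or a line that the arm cannot do raises PlanningError and nothing moves.
- finish_job(): hands the job in; it is judged then, once.
The state is a dict: "time": time; "qpos": joint angles; "qvel": joint speeds; "joint_efforts": joint torques, N m; "eef_pos": TCP position; "tool_rot": TCP orientation; "ft_force": force on the tool from outside, world axes, zero at the start; "torque": the same for the moment, N m; "finger_gap": finger opening in mm; "gripper_force": force on a finger pad.
Only numpy, scipy, OpenCV 4.12 (cv2) and the standard library are available. Lean on these libraries where they do the work, as an engineer would, in place of code of your own. Each camera call takes 0.05 s, during which the arm holds its last target. There are 200 camera calls.

### The job

The painter is starting from the other end today: move the four paint bottles from the brown wooden storage rack into the black work rack, one to a well, in reverse order, counting from the white end of each rack: the bottle nearest the white end of the brown rack goes into the well farthest from the white end of the black rack, the next one into the next well, and so on along the row. Set each bottle down upright on the floor of its well, never letting one tip over, and leave all four standing there, let go.

Things in the scene. Friction and masses are not known exactly. Their poses are not given: they have to be found in the camera images.
- store_rack: brown wooden storage rack, fixed, a row of four wells along its y. Well centres: x 0, y -99, -33, 33, 99 mm; each 56 (x) by 60 (y) mm inside, floor 8 mm above the table, walls 6 mm thick and 30 mm high. Ledge 30 mm high on the -x side, x -34 to -60. White block at the +y end (y 135 to 157 mm, 36 mm high): the white end. Origin: centre of the row, at table height; z up
- work_rack: black work rack with pale wooden well floors, empty at first, fixed, a row of four wells along its y. Well centres: x 0, y -99, -33, 33, 99 mm; each 56 (x) by 60 (y) mm inside, floor 8 mm above the table, walls 6 mm thick and 30 mm high. Ledge 30 mm high on the -x side, x -34 to -60. White block at the +y end (y 135 to 157 mm, 36 mm high): the white end. Origin: centre of the row, at table height; z up
- bottle_red: red paint bottle, closed: upright round body 36 mm in diameter and 75 mm high with a white paper band, then a short shoulder and a red cap 27 mm wide, 94 mm high in all, about 90 g. At the start it stands in one of the storage rack's wells, up to 4 mm off its centre each way. Origin: centre of its underside; z is up along its axis
- bottle_yellow: yellow paint bottle, closed: upright round body 36 mm in diameter and 75 mm high with a white paper band, then a short shoulder and a yellow cap 27 mm wide, 94 mm high in all, about 90 g. At the start it stands in one of the storage rack's wells, up to 4 mm off its centre each way. Origin: centre of its underside; z is up along its axis
- bottle_green: green paint bottle, closed: upright round body 36 mm in diameter and 75 mm high with a white paper band, then a short shoulder and a green cap 27 mm wide, 94 mm high in all, about 90 g. At the start it stands in one of the storage rack's wells, up to 4 mm off its centre each way. Origin: centre of its underside; z is up along its axis
- bottle_violet: violet paint bottle, closed: upright round body 36 mm in diameter and 75 mm high with a white paper band, then a short shoulder and a violet cap 27 mm wide, 94 mm high in all, about 90 g. At the start it stands in one of the storage rack's wells, up to 4 mm off its centre each way. Origin: centre of its underside; z is up along its axis
- chip_red: red colour chip, 18 x 34 x 3 mm, fixed flat on the storage rack's ledge, 47 mm to the -x side of the well in which the red bottle stands at the start; it stays there and so records the first order. Origin: centre of its underside, 30 mm above the table; axes as the storage rack's
- chip_yellow: yellow colour chip, 18 x 34 x 3 mm, fixed flat on the storage rack's ledge, 47 mm to the -x side of the well in which the yellow bottle stands at the start; it stays there and so records the first order. Origin: centre of its underside, 30 mm above the table; axes as the storage rack's
- chip_green: green colour chip, 18 x 34 x 3 mm, fixed flat on the storage rack's ledge, 47 mm to the -x side of the well in which the green bottle stands at the start; it stays there and so records the first order. Origin: centre of its underside, 30 mm above the table; axes as the storage rack's
- chip_violet: violet colour chip, 18 x 34 x 3 mm, fixed flat on the storage rack's ledge, 47 mm to the -x side of the well in which the violet bottle stands at the start; it stays there and so records the first order. Origin: centre of its underside, 30 mm above the table; axes as the storage rack's
Things that resemble listed ones, but are neither listed nor needed, are in the scene too. Of the things shaped like the bottle_violet, the violet one is meant.

How it is judged (in metres and radians):
At the end, for the whole second after the job is handed in: Each bottle is at rest, let go, upright (0.1 rad) on the floor (4 mm) of its well in the black rack (within 13 mm across, 14 mm along of the well's centre), in the reverse of the order shown by the brown rack's colour chips, counted from the white ends (((y of chip_red in the frame of store_rack between -0.109 and -0.089 m and y of bottle_red in the frame of work_rack between 0.085 and 0.113 m) or (y of chip_red in the frame of store_rack between -0.043 and -0.023 m and y of bottle_red in the frame of work_rack between 0.019 and 0.047 m) or (y of chip_red in the frame of store_rack between 0.023 and 0.043 m and y of bottle_red in the frame of work_rack between -0.047 and -0.019 m) or (y of chip_red in the frame of store_rack between 0.089 and 0.109 m and y of bottle_red in the frame of work_rack between -0.113 and -0.085 m)) and x of bottle_red in the frame of work_rack between -0.013 and 0.013 m and z of bottle_red in the frame of work_rack between 0.004 and 0.012 m and angle between each of bottle_red, bottle_yellow, bottle_green, bottle_violet's own z axis and vertical below 0.1 rad and linear speed of each of bottle_red, bottle_yellow, bottle_green, bottle_violet below 0.02 m/s and contact force between each of bottle_red, bottle_yellow, bottle_green, bottle_violet and the fingers below 0.05 N and ((y of chip_yellow in the frame of store_rack between -0.109 and -0.089 m and y of bottle_yellow in the frame of work_rack between 0.085 and 0.113 m) or (y of chip_yellow in the frame of store_rack between -0.043 and -0.023 m and y of bottle_yellow in the frame of work_rack between 0.019 and 0.047 m) or (y of chip_yellow in the frame of store_rack between 0.023 and 0.043 m and y of bottle_yellow in the frame of work_rack between -0.047 and -0.019 m) or (y of chip_yellow in the frame of store_rack between 0.089 and 0.109 m and y of bottle_yellow in the frame of work_rack between -0.113 and -0.085 m)) and x of bottle_yellow in the frame of work_rack between -0.013 and 0.013 m and z of bottle_yellow in the frame of work_rack between 0.004 and 0.012 m and ((y of chip_green in the frame of store_rack between -0.109 and -0.089 m and y of bottle_green in the frame of work_rack between 0.085 and 0.113 m) or (y of chip_green in the frame of store_rack between -0.043 and -0.023 m and y of bottle_green in the frame of work_rack between 0.019 and 0.047 m) or (y of chip_green in the frame of store_rack between 0.023 and 0.043 m and y of bottle_green in the frame of work_rack between -0.047 and -0.019 m) or (y of chip_green in the frame of store_rack between 0.089 and 0.109 m and y of bottle_green in the frame of work_rack between -0.113 and -0.085 m)) and x of bottle_green in the frame of work_rack between -0.013 and 0.013 m and z of bottle_green in the frame of work_rack between 0.004 and 0.012 m and ((y of chip_violet in the frame of store_rack between -0.109 and -0.089 m and y of bottle_violet in the frame of work_rack between 0.085 and 0.113 m) or (y of chip_violet in the frame of store_rack between -0.043 and -0.023 m and y of bottle_violet in the frame of work_rack between 0.019 and 0.047 m) or (y of chip_violet in the frame of store_rack between 0.023 and 0.043 m and y of bottle_violet in the frame of work_rack between -0.047 and -0.019 m) or (y of chip_violet in the frame of store_rack between 0.089 and 0.109 m and y of bottle_violet in the frame of work_rack between -0.113 and -0.085 m)) and x of bottle_violet in the frame of work_rack between -0.013 and 0.013 m and z of bottle_violet in the frame of work_rack between 0.004 and 0.012 m); the robot touches nothing.
It fails at once if a bottle is tipped over (leans more than 0.7 rad) (angle between any of bottle_red, bottle_yellow, bottle_green, bottle_violet's own z axis and vertical above 0.7 rad).
It also fails if it takes over 112 s, if anything falls off the work surface, if the arm or the gripper's body presses on something with over 40 N, if the wrist force passes 120 N, or if a joint passes its speed limit or range.

## Working session

There is one attempt and no reset: what is moved stays moved. The work goes in short steps, each a Python script; the robot and the scene stay as the last script left them, time stands still between calls to the robot, and variables do not carry over. Pictures are saved under pics/ and viewed, at most 14 in all, crops included, and the job is handed in when it is done.

```bash
ls; mkdir -p pics; python3 - <<'E'
from workcell import *
import cv2,numpy as np
for n in("top","scene"):
    c=camera(n); cv2.imwrite(f"pics/{n}0.png",c["image"]); np.savez(f"/tmp/{n}0.npz",**c)
    print(n,c["fx"],c["fy"],c["cx"],c["cy"],np.round(c["cam_to_world"],3).tolist(),[k for k in c])
s=read_state();print(s["time"],s["tool_rot"],s["finger_gap"],grip_point_offset)
E
```

```text
pics
top 362.67461609753576 362.67461609753576 327.1619225099457 200.18073367146525 [[-0.014, 0.979, -0.204, 364.836], [-1.0, -0.015, -0.001, -18.139], [-0.004, 0.204, 0.979, 769.536], [0.0, 0.0, 0.0, 1.0]] ['image', 'range_z', 'fx', 'fy', 'cx', 'cy', 'cam_to_world']
scene 514.5612205124969 514.5612205124969 310.48661259805834 204.6352697005696 [[0.515, -0.546, 0.661, 1187.362], [0.857, 0.345, -0.382, -385.209], [-0.02, 0.763, 0.646, 722.365], [0.0, 0.0, 0.0, 1.0]] ['image', 'range_z', 'fx', 'fy', 'cx', 'cy', 'cam_to_world']
0.1 [[-9.11541876e-01  4.11207123e-01 -3.33629528e-04]
 [ 4.11207247e-01  9.11541364e-01 -9.70357600e-04]
 [-9.49008413e-05 -1.02171247e-03 -9.99999474e-01]] 85.14394075495245 -18.700000000000003
```

View pics/top0.png

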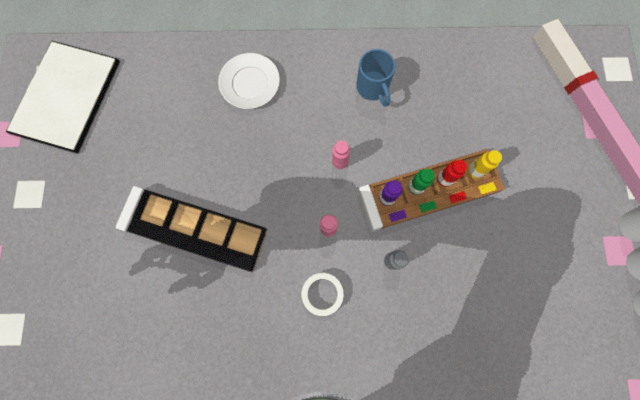

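View pics/scene0.png

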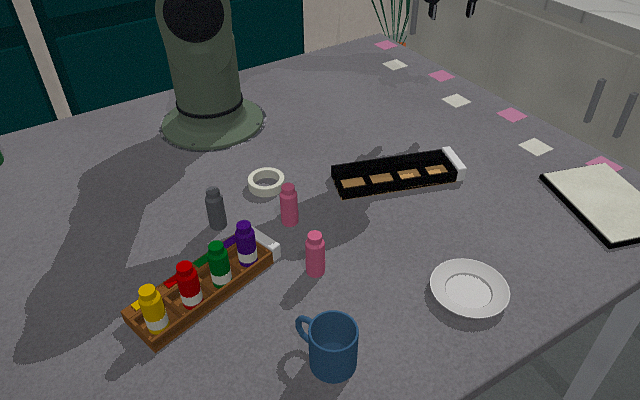

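The top view shows the store rack at (365-505, 150-230) with its white end at the left. From that end the chips and bottles run violet, green, red, yellow. The black rack is at (120-265, 190-270), also with its white end at the left. The decoys are two pink bottles, a grey one, a mug, a tape ring and a dish. Next I'll measure the positions.

```bash
cat > h.py <<'E'
import cv2,numpy as np
def rays(c,uv,z):
    uv=np.asarray(uv,float).reshape(-1,2); T=c["cam_to_world"]
    d=np.c_[(uv[:,0]-c["cx"])/c["fx"],-(uv[:,1]-c["cy"])/c["fy"],-np.ones(len(uv))]@T[:3,:3].T
    return T[:3,3]+d*((z-T[2,3])/d[:,2])[:,None]
def cloud(c):
    v,u=np.mgrid[:400,:640]; r=c["range_z"]; T=c["cam_to_world"]
    P=np.stack([(u-c["cx"])/c["fx"]*r,-(v-c["cy"])/c["fy"]*r,-r],-1)@T[:3,:3].T+T[:3,3]
    P[r==0]=np.nan; return P
HUE=dict(red=(174,6),yellow=(22,34),green=(50,85),violet=(122,142))
def mask(img,col):
    h=cv2.cvtColor(img,cv2.COLOR_BGR2HSV); a,b=HUE[col]
    H=h[...,0]; m=((H>=a)&(H<=b)) if a<b else ((H>=a)|(H<=b))
    return (m&(h[...,1]>150)&(h[...,2]>40)).astype(np.uint8)
E
python3 - <<'E'
from h import *
np.set_printoptions(precision=1,suppress=True)
for n in("top","scene"):
    c=np.load(f"/tmp/{n}0.npz"); P=cloud(c); print(n,"table z",np.nanpercentile(P[200:,:350,2],[5,50,95]) )
    for col in HUE:
        k,l,st,ce=cv2.connectedComponentsWithStats(mask(c["image"],col))
        for i in range(1,k):
            if st[i,4]>25:
                Q=P[l==i]; top=Q[Q[:,2]>np.nanmax(Q[:,2])-8]
                print(col,st[i],ce[i],"zmax",np.nanpercentile(Q[:,2],97),"top c",top.mean(0),len(top),"chip",rays(c,ce[i],33)[0])
c=np.load("/tmp/top0.npz");P=cloud(c)
# racks: points 24..40 above table
for nm,(u0,v0,u1,v1) in dict(work=(100,175,280,280),store=(350,140,515,240)).items():
    Q=P[v0:v1,u0:u1].reshape(-1,3); Q=Q[(Q[:,2]>24)&(Q[:,2]<42)]
    (cx,cy),wh,a=cv2.minAreaRect(Q[:,:2].astype(np.float32)); print(nm,len(Q),(cx,cy),wh,a,np.median(Q[:,2]))
    I=c["image"][v0:v1,u0:u1]; hs=cv2.cvtColor(I,cv2.COLOR_BGR2HSV)
    m=((hs[...,2]>170)&(hs[...,1]<50)).astype(np.uint8); k,l,st,ce=cv2.connectedComponentsWithStats(m)
    for i in range(1,k):
        if st[i,4]>60: print(" white",ce[i]+[u0,v0],st[i,4],rays(c,ce[i]+[u0,v0],36)[0],np.nanmedian(P[v0:v1,u0:u1][l==i],0))
# other tall things
m=((P[...,2]>45)).astype(np.uint8);k,l,st,ce=cv2.connectedComponentsWithStats(m)
for i in range(1,k):
    if st[i,4]>40: print("tall",ce[i],st[i,4],np.nanmedian(P[l==i],0),np.nanmax(P[l==i][:,2]))
E
```

```text
top table z [-1.2  1.1 27.7]
red [565  71  32  23 261] [580.5  81. ] zmax 46.11169445634955 top c [ 781.8 -589.1   43.8] 160 chip [ 780.2 -584.    33. ]
red [442 160  25  22 400] [454.3 170.4] zmax 104.35635955644858 top c [ 566.4 -272.2  102.4] 155 chip [ 578.4 -286.6   33. ]
red [449 191  18  13 139] [457.4 196.9] zmax 35.8989334560479 top c [ 521.2 -288.    33.6] 137 chip [ 521.3 -288.1   33. ]
yellow [474 151  28  23 437] [487.4 161.6] zmax 103.79455782408428 top c [ 584.1 -340.1  102.1] 153 chip [ 596.7 -358.3   33. ]
yellow [478 182  18  12 141] [486.9 187.6] zmax 35.834213292677944 top c [ 540.1 -351.2   33.2] 141 chip [ 540.2 -351.3   33. ]
green [413 169  21  21 318] [422.9 179.1] zmax 104.0276740538418 top c [ 549.  -208.2  102.2] 146 chip [ 560.6 -219.2   33. ]
green [420 201  16  11 104] [427.4 206. ] zmax 35.81545067759268 top c [ 502.9 -224.4   33.4] 104 chip [ 503.  -224.5   33. ]
violet [382 181  20  20 290] [391.8 190.4] zmax 104.08235406656624 top c [ 526.5 -145.2  102.4] 152 chip [ 537.1 -152.8   33. ]
violet [390 210  16  11 109] [397.4 215.2] zmax 35.859950070550
[... 1236 characters left out ...]
2.95294189453125) 16.423391342163086 31.181575395170626
 white [370.6 206. ] 442 [ 504.2 -106.9   36. ] [ 504.1 -106.9   36.3]
tall [377.   71.5] 950 [ 787.5 -129.6   70.8] 87.54073386721427
tall [341.  152.1] 315 [604.6 -46.5  81.9] 97.56690444288017
tall [487.9 161.8] 442 [ 579.4 -333.5   85.9] 104.85977775980678
tall [454.4 170.8] 408 [ 561.4 -266.    86.8] 105.53200898155171
tall [423.1 179.6] 377 [ 544.3 -203.4   87.3] 105.79366282292165
tall [391.7 191.2] 345 [ 521.6 -141.9   88.7] 105.42008681832692
tall [638.  221.2] 46 [ 462.9 -638.    48.4] 53.960470933289116
tall [328.6 224.4] 291 [459.8 -20.3  92.8] 98.36025603715234
tall [397.7 259.5] 325 [ 392.9 -146.8   92.6] 97.11045567433212
```

```bash
cat >> h.py <<'E'
from workcell import *
def frame(o,yax):
    y=np.array(yax)/np.hypot(*yax); return np.array(o),np.array([y[1],-y[0]]),y
STORE=frame((556.9,-243.7),(-0.281,0.960)); WORK=frame((474.4,248.8),(0.312,0.950))
def well(F,y,x=0): return F[0]+F[1]*x+F[2]*y
def rots(F):
    out=[]
    for s in(1,-1):
        ty=np.r_[F[1]*s,0]; tz=np.array([0,0,-1.]); out.append(np.c_[np.cross(ty,tz),ty,tz])
    return out
BOT=dict(violet=(530.2,-146.9,-99),green=(553,-210.2,-33),red=(569.8,-273.8,33),yellow=(587.5,-341.9,99))
HI=180; ZG=42
def line(p,R=None,v=150,**k):
    for f in(1,.7,.45,.25):
        try: return movel(list(map(float,p)),R,max_speed=v*f,**k)
        except PlanningError as e: err=e
    raise err
E
python3 - <<'E'
from h import *
np.set_printoptions(precision=2,suppress=True)
q=np.array(read_state()["qpos"])
for n,F in(("S",STORE),("W",WORK)):
    for i,R in enumerate(rots(F)):
        for y in(-99,99):
            for z in(HI,ZG):
                a=inverse_kinematics([*well(F,y),z],R); print(n,i,y,z,None if a is None else np.array(a))
for c,b in BOT.items(): d=np.array(b[:2])-STORE[0]; print(c,d@STORE[1],d@STORE[2])
E
```

```text
S 0 -99 180 [ 0.    0.79  0.76  1.53 -0.59  1.06  1.19]
S 0 -99 42 [ 0.22  0.86  0.36  1.59 -0.4   0.76  1.04]
S 0 99 180 [-0.22  0.52  0.54  1.87 -0.35  0.84  0.78]
S 0 99 42 [ 0.02  0.69  0.2   1.94 -0.26  0.53  0.68]
S 1 -99 180 [-0.16  1.03  1.22  1.54 -0.99  1.29 -1.67]
S 1 -99 42 [-0.16  1.26  1.22  1.61 -1.26  1.22 -1.52]
S 1 99 180 [-0.57  0.85  1.23  1.89 -0.91  1.11 -1.83]
S 1 99 42 [-0.46  1.    1.    1.96 -1.14  0.9  -1.68]
W 0 -99 180 [-0.79  0.38  0.41  2.07 -0.22  0.74 -0.55]
W 0 -99 42 [-0.65  0.63  0.26  2.14 -0.38  0.41 -0.41]
W 0 99 180 [-0.91  0.58  0.33  1.7  -0.23  0.9  -0.81]
W 0 99 42 [-0.84  0.76  0.22  1.77 -0.25  0.63 -0.79]
W 1 -99 180 [-0.23  0.36 -0.29  2.04  0.15  0.76  2.22]
W 1 -99 42 [-0.23  0.61 -0.31  2.12  0.4   0.46  1.98]
W 1 99 180 [-0.44  0.58 -0.38  1.68  0.25  0.94  1.92]
W 1 99 42 [-0.45  0.77 -0.36  1.75  0.39  0.7   1.8 ]
violet 1.5683601366639124 100.40254103598035
green 5.66791037405388 33.24657564308981
red 3.924799248169659 -32.511781723885385
yellow 1.7813004152904668 -102.84175693185374
```

```bash
cat >> h.py <<'E'
def rep(t):
    s=read_state(); print(t,"t=%.1f"%s["time"],np.round(s["eef_pos"],1),"gap %.1f"%s["finger_gap"],"pad %.1f"%s["gripper_force"],"ft",np.round(s["ft_force"],1),flush=True)
def pick(c,first=False):
    x,y,_=BOT[c]; R=rots(STORE)[0]
    (movep if first else (lambda p,r:line(p,r,350)))([x,y,HI],R)
    line([x,y,ZG],v=150); rep("at "+c); clamp(); rep("clamped")
    line([x,y,HI],v=150); rep("lifted")
def place(c):
    R=rots(WORK)[0]; p=well(WORK,BOT[c][2])
    line([*p,HI],R,350); line([*p,ZG+8],v=150); rep("above floor")
    print(line([*p,ZG-.5],v=25,guard=5)); rep("down"); open_gripper(); wait(.2); line([*p,HI],v=150); rep("released")
E
python3 - <<'E'
from h import *
pick("violet",True)
c=camera("wrist"); cv2.imwrite("pics/w1.png",c["image"])
c=camera("scene"); cv2.imwrite("pics/s1.png",c["image"])
E
```

```text
at violet t=3.9 [ 530.6 -147.1   42.7] gap 85.5 pad 0.0 ft [-0.1 -0.5 -0. ]
clamped t=4.4 [ 530.4 -146.9   42.4] gap 34.6 pad 58.9 ft [-1.6  0.9  7.6]
lifted t=5.5 [ 529.8 -146.7  179.2] gap 34.6 pad 59.6 ft [ 0.2  1.  -1.5]
```

View pics/s1.png

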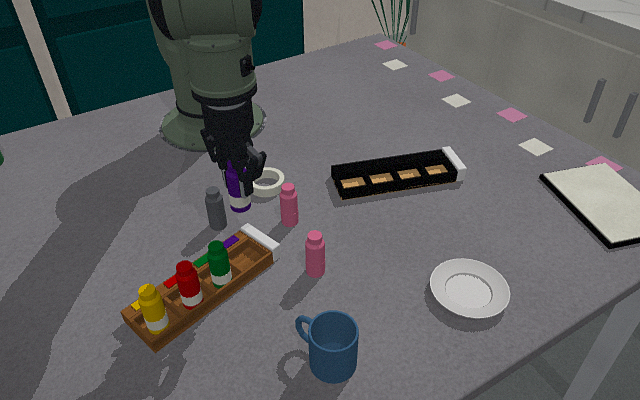

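The violet bottle is off its well and hangs upright in the gripper at (238,190). Its clearance over the pink bottles at (289,205) and (315,255) looks fine. Now I'll place it.

```bash
python3 - <<'E'
from h import *
place("violet")
for n in("scene","wrist"):
    c=camera(n); cv2.imwrite(f"pics/{n}2.png",c["image"])
E
```

```text
above floor t=7.8 [443.9 154.6  50.6] gap 34.6 pad 59.6 ft [ 0.   0.4 -1.7]
True
down t=8.2 [443.7 155.1  42.4] gap 34.8 pad 60.4 ft [-1.5  1.4  8.7]
released t=10.0 [443.1 154.7 179.4] gap 85.7 pad 0.0 ft [0.9 0.2 0.3]
```

View pics/scene2.png

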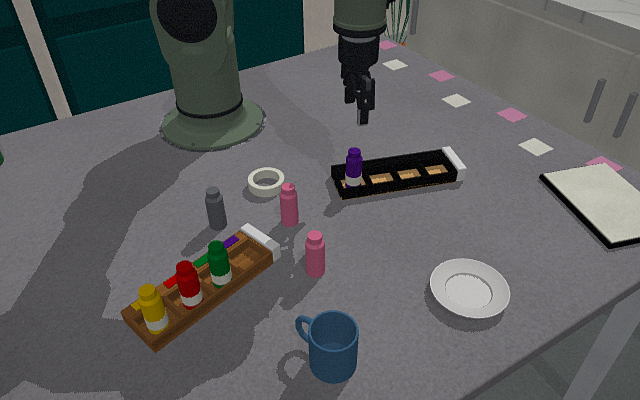

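View pics/wrist2.png

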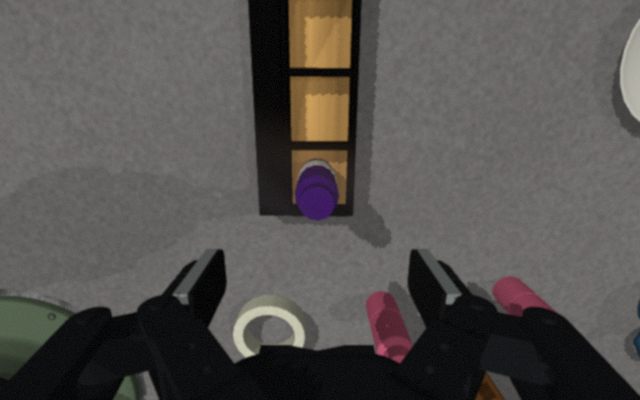

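The violet bottle stands upright, well centred in the end well: wrist view (317,185), scene view (354,165). The floor contact came at the expected height. I'll do the other three, with a grip check on each.

```bash
python3 - <<'E'
from h import *
for c in("green","red","yellow"):
    pick(c); assert 30<read_state()["finger_gap"]<40,c
    place(c)
p=well(WORK,60); line([p[0]-60,p[1]+150,260],v=250); rep("parked")
for n in("scene","top"):
    c=camera(n); cv2.imwrite(f"pics/{n}3.png",c["image"]); P=cloud(c)
    for col in HUE:
        k,l,st,ce=cv2.connectedComponentsWithStats(mask(c["image"],col))
        for i in range(1,k):
            Q=P[l==i]; Q=Q[Q[:,2]>85]
            if st[i,4]>80 and len(Q)>30:
                t=Q[Q[:,2]>Q[:,2].max()-8].mean(0); d=t[:2]-WORK[0]; print(n,col,np.round([d@WORK[1],d@WORK[2],Q[:,2].max()],1))
E
```

```text
at green t=12.6 [ 553.5 -210.4   42.8] gap 85.5 pad 0.0 ft [ 0.3 -0.1  0.3]
clamped t=13.2 [ 553.2 -210.3   42.4] gap 34.6 pad 59.0 ft [-1.2  1.3  6.1]
lifted t=14.2 [ 552.6 -210.   179.2] gap 34.8 pad 59.6 ft [-0.1 -0.7 -0.7]
above floor t=16.8 [464.5 217.4  50.7] gap 34.4 pad 59.6 ft [ 0.3 -0.2 -1.5]
True
down t=17.1 [464.  217.9  42.2] gap 34.2 pad 60.4 ft [-2.1  1.   8.4]
released t=19.0 [463.7 217.3 179.3] gap 85.5 pad 0.0 ft [-0.6  0.5 -0.1]
at red t=21.8 [ 570.3 -274.    42.9] gap 85.5 pad 0.0 ft [ 0.  -1.1  1.2]
clamped t=22.3 [ 570.  -273.9   42.5] gap 35.0 pad 59.3 ft [-0.2  0.3  5.1]
lifted t=23.3 [ 569.4 -273.5  179.1] gap 34.4 pad 59.6 ft [ 0.3 -0.2 -1.6]
above floor t=26.2 [485.2 280.2  50.7] gap 34.4 pad 59.6 ft [ 0.1  0.1 -0.4]
True
down t=26.5 [484.9 280.5  42.5] gap 35.0 pad 60.3 ft [-1.  -0.4  7.7]
released t=28.4 [484.3 280.  179.3] gap 85.3 pad 0.0 ft [ 0.   0.9 -0.3]
at yellow t=31.4 [ 588.  -342.2   43. ] gap 85.3 pad 0.0 ft [ 0.7 -0.1 -0.2]
clamped t=31.9 [ 587.7 -342.    42.5] gap 34.6 pad 59.4 ft [-1.3  1.2  5.9]
lifted t=33.0 [ 587.1 -341.6  179. ] gap 34.7 pad 59.6 ft [ 1.   0.8 -0.7]
above floor t=36.1 [505.8 343.   50.8] gap 34.7 pad 59.6 ft [-0.1  0.1 -0.4]
True
down t=36.5 [505.5 343.2  42.4] gap 34.7 pad 60.6 ft [-1.1 -0.2 10.9]
released t=38.3 [504.9 342.7 179.2] gap 85.5 pad 0.0 ft [0.3 0.1 0.3]
parked t=39.1 [433.7 454.3 259.2] gap 85.8 pad 0.0 ft [ 0.3 -1.2  0. ]
scene red [  4.6  31.3 102.2]
scene yellow [  4.2  97.3 102.8]
scene green [  5.3 -34.2 102. ]
scene violet [   5.4 -100.2  102.1]
top red [ -2.6  32.1 105.4]
top yellow [ -2.5  97.1 105.5]
top green [ -2.8 -34.1 105.5]
top violet [ -2.6 -99.1 105.3]
```

View pics/scene3.png

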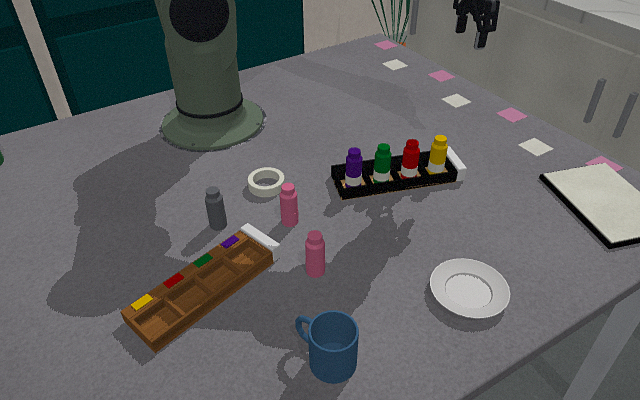

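View pics/top3.png

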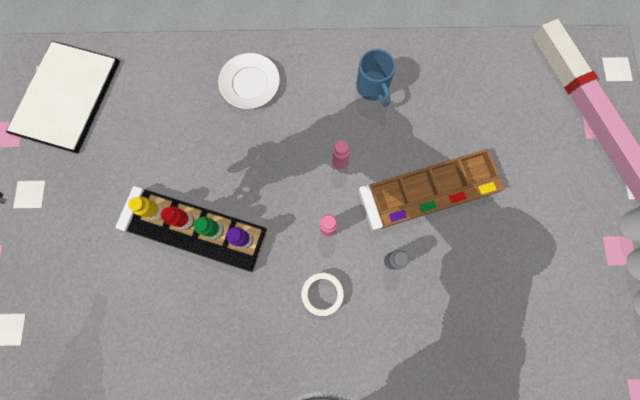

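All four bottles stand upright in the black rack. From its white end they run yellow (141,206), red (176,217), green (208,228), violet (239,238) in the top view. That is the reverse of the chip order, and each is within a few mm of its well centre. The gripper is clear, so I'm handing in.

```bash
python3 -c "
from workcell import *
print(finish_job())"
```

```text
the job is handed in; nothing more can be done
None
```

All four bottles are standing upright and released in the black rack, in the reverse of the chip order (yellow, red, green, violet from its white end); the job was handed in at about 39 s, and no verdict was returned.

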